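Pack the microscope accessories into their fitted tray

TASK

Pack the microscope accessories away in the fitted tray: the black adapter ring flat over its metal post, the stand loupe upright in the wide round recess, the dark red resin mount label up in the narrow round recess, and the white spare objective upright in the raised collar of the grey case base. Once the objective stands in the collar, put the grey case cover over it, closed end up, so that it sits flat on the base. Never tip the objective over, and leave the tweezers where they lie.

Things in the scene. Friction and masses are not known exactly. Their poses are not given: they have to be found in the camera images.
- adapter_ring_centre (a point): Centre (half-way up) of the loose black adapter ring: a flat open ring lying on the mat, 48 mm outside diameter, about 30 mm hole, 12 mm high, bevelled above 8 mm. z axis up; round, so its yaw does not matter. Grasp it across the outside.
- loupe_centre (a point): Centre (half-way up) of the loose black stand loupe, standing upright with its glass at the top: 36 mm high; foot 36 mm in diameter up to 17 mm, head 40 mm in diameter from 22 to 34 mm. z axis up; yaw does not matter.
- objective_centre (a point): Centre (half-way up) of the loose white spare objective with a thin blue band, standing upright on its thread, narrow end up: 41 mm high; 20 mm in diameter at the foot, 25 mm from 5.5 to 24 mm above the foot, tapering to 22 mm at 33 mm and 12 mm at the top. About 0.12 kg. z axis up; yaw does not matter.
- mount_centre (a point): Centre (half-way up) of the loose dark red resin mount: a plain disc 30 mm in diameter, 16 mm high, with a small white label on top. z axis up; yaw does not matter.
- case_cover_centre (a point): Centre (half-way up) of the loose grey plastic case cover: a cup standing mouth down, 44 mm outside diameter (45 over the knurled band near the top), 39 mm inside diameter, 45 mm high, 42 mm deep inside, closed at the top. z axis up; yaw does not matter.
- ring_seat (a point): Foot of the round metal post (25 mm diameter, 13 mm high, bevelled top) at the centre of a white block's top face. The seated ring lies flat on the block round the post, its centre 6 mm above this point. The four blocks are fixed, 69 mm square, two by two 70 mm apart in a low grey tray, tops 25.5 mm above the desk; they change places between starts. z up, x, y along its sides.
- loupe_seat (a point): Seat of the loupe: centre of the floor of the wide round recess, 42 mm in diameter and 7 mm deep, in its white block (block top 7 mm above this point). The seated loupe's centre is 18 mm above this point. z up.
- mount_seat (a point): Seat of the resin mount: centre of the floor of the narrow round recess, 34 mm in diameter and 6 mm deep, in its white block (block top 6 mm above this point). The seated mount's centre is 8 mm above this point. z up.
- case_seat (a point): Floor centre inside the collar of the fixed grey case base, level with its white block's top. The collar is 29 mm inside, 35 mm outside diameter and rises 9 mm above this point; round it lies a flange 53 mm wide, 3 mm above this point. Seated, the objective's centre is 20.5 mm above this point; the cover, resting on the flange round the collar (2 mm play), has its centre 25.5 mm above. z up.
- tweezers_centre (a point): Centre of the loose steel tweezers lying on the mat beside the tray, 120 mm long (along y), 13 mm wide, 8 mm high. A bystander, to be left alone.
There are look-alikes about, which are no part of the job. Leave any orange look-alike of the part that bears case_cover_centre alone.

How it is judged (in metres and radians):
At the end, for the whole second after the job is handed in: Ring on its post, loupe and mount in their recesses, objective in the collar of the case base and the cover over it: each within 8 mm sideways and 3 mm in height of its seated place, and upright within 0.1 rad (horizontal distance between adapter_ring_centre and ring_seat below 0.008 m and z of adapter_ring_centre in the frame of ring_seat between 0.003 and 0.009 m and angle between each of adapter_ring_centre, loupe_centre, mount_centre, objective_centre, case_cover_centre's own z axis and vertical below 0.1 rad and horizontal distance between loupe_centre and loupe_seat below 0.008 m and z of loupe_centre in the frame of loupe_seat between 0.015 and 0.021 m and horizontal distance between mount_centre and mount_seat below 0.008 m and z of mount_centre in the frame of mount_seat between 0.005 and 0.011 m and horizontal distance between each of objective_centre, case_cover_centre and case_seat below 0.008 m and z of objective_centre in the frame of case_seat between 0.0175 and 0.0235 m and z of case_cover_centre in the frame of case_seat between 0.0225 and 0.0285 m); the robot touches nothing.
It fails at once if the objective is tipped over (more than 0.5 rad from upright) (angle between objective_centre's own z axis and vertical above 0.5 rad).
It fails at once if the tweezers are moved by more than 20 mm (distance of tweezers_centre from where it was at the start of the episode above 0.02 m).
It also fails if it takes over 93 s, if anything falls off the work surface, if the arm or the gripper's body presses on something with over 40 N, if the wrist force passes 120 N, or if a joint passes its speed limit or range.

ROBOT

A 6-joint arm with a two-finger parallel gripper is mounted at the origin on the work surface; the furniture and walls round the work are solid. World frame = base frame: x ahead of the robot, y to its left, z up, the work surface at z = 0. Lengths are in mm, angles in rad, forces in N, time in s.
With the tool pointing down it reaches from about 425 to 950 mm from the base axis. Payload 14.7 kg.
Tool frame: the origin (TCP) lies between the finger pads; the fingertips stand 11 mm ahead of it and the grasp point (between the pads) lies 8 mm behind it (tip_reach is the distance from the TCP to the fingertips, in mm); y points along the fingers, x is the direction in which the jaws open and shut, and the axes are right-handed (so a half turn about y gives the same grasp; the last joint's range is limited). The gripper opens to 85 mm and grips with 20 to 120 N. Pads are 22 mm wide; open, the fingers measure 114 mm over their backs; the gripper's body (76 mm by 85 mm) begins 54 mm behind the grasp point. The pads swing forward as they close: fully open they stand 13 mm farther back than shut.
Start: joints at [1.169, 0.48, 1.596, -0, 1.065, -0.047], TCP at [225.788, 609.518, 242.297] pointing down, gripper open.
Joint ranges: [-2.75, 2.75], [-0.82, 2.05], [0.23, 2.67], [-1.56, 4.7], [0.09, 2.69], [-2.92, 2.92]. Speed limits (rad/s): [1.89, 1.89, 2.39, 3.01, 3.01, 3.01].

INTERFACE

Orientations are given as a 3x3 rotation matrix whose columns are the frame's x, y, z axes.
In Python, from rig import * gives the robot as it stands. The module is installed in compiled form; this text tells all that it offers. Calls block until the motion is done:
- goto(position, orientation): joint-space move of the TCP to a pose.
- servo_line(position, frame=None, speed=150): straight line of the TCP; frame=None keeps the orientation; speed is the mean speed in mm/s.
- move_joints(angles): joint-space move.
- grip(opening, f_grip=None): finger opening in mm; f_grip is the grip in N (None keeps the last); returns when the fingers have stopped.
- wait(seconds).
- inverse_kinematics(position, orientation): joint angles nearest the present ones, or None.
- state(): the state.
- camera(name): name is "scene" or "top" or "wrist"; returns the picture (384x512x3 uint8, red, green, blue); there is no depth.
- camera_params(name): a dict with "fovy" (degrees; the focal length in pixels is half the picture's height over the tangent of half this angle, whatever the lens; pixels are square), "cx", "cy" (the principal point, pixels), "rvec" (rotation vector, rad) and "tvec" (3), from world to camera coordinates, as OpenCV has them. Camera axes: x right, y down, z forward; pixel columns grow to the right and rows downward; lengths in mm; the calibration is good to about 2 mm. A picture is of the moment at which its call begins: read the wrist's pose just before it. camera_params takes no time and is no camera call; for the wrist camera it gives the pose at the moment of the call.
A pose or a line that the arm cannot do raises Unreachable and nothing moves.
- close_job(): hands the job in, once; it reports no verdict.
Trained networks look in the newest picture that a camera, given by its name, has taken for a name from the list of things; names that differ only in an ending like _2 or _b are one class to them, and where a whole thing is asked for, a point or a joint stands for the part that bears it (a point fixed in the world has none). Each returns a list of dicts, best first, with "confidence" (0 to 1); they miss things now and then, are a little off and sometimes report something else, mostly with a low value. They report only what shows in the picture. A call takes as long as a camera call. They do not tell look-alikes from the thing itself.
- find_in(camera, name): "position" ([x, y, z] in mm, in world coordinates, good to about 4 mm: the middle of the surface that is visible of it).
- regions_of(camera, name): "mask" (384x512 bool, what is visible of it).
- spot_point(camera, name): "position" ([x, y, z] in mm, in world coordinates, good to about 4 mm: a listed point, or the origin of a listed thing).
The state is a dict: "clock": time; "joints": joint angles; "dq": joint speeds; "tau": joint torques, N m; "eef_pos": TCP position; "tool_rot": TCP orientation; "ft_force": force on the tool from outside, world axes, zero at the start; "ft_torque": the same for the moment, N m; "finger_gap": finger opening in mm.
Only numpy, scipy, OpenCV 4.12 (cv2) and the standard library are available. Lean on these libraries where they do the work, as an engineer would, in place of code of your own. Each camera call takes 0.05 s, during which the arm holds its last target.

## Working session

There is one attempt and no reset: what is moved stays moved. The work goes in short steps, each a Python script; the robot and the scene stay as the last script left them, time stands still between calls to the robot, and variables do not carry over. Pictures are saved under pics/ and viewed, and the job is handed in when it is done.

```bash
mkdir -p pics; cat > h.py <<'E'
from rig import *
import numpy as np, cv2
def save(n,img,scale=1):
    im=cv2.cvtColor(img,cv2.COLOR_RGB2BGR)
    if scale!=1: im=cv2.resize(im,None,fx=scale,fy=scale,interpolation=cv2.INTER_CUBIC)
    cv2.imwrite('pics/'+n,im)
def cam(name):
    p=camera_params(name); f=192/np.tan(np.radians(p['fovy'])/2)
    K=np.array([[f,0,p['cx']],[0,f,p['cy']],[0,0,1]]); R=cv2.Rodrigues(np.array(p['rvec'],float))[0]
    return K,R,np.array(p['tvec'],float).ravel()
def proj(name,P,c=None):
    K,R,t=c or cam(name); q=K@(R@np.array(P,float)+t); return q[:2]/q[2]
def unproj(name,uv,z,c=None):
    K,R,t=c or cam(name); d=R.T@np.linalg.inv(K)@np.array([uv[0],uv[1],1.]); o=-R.T@t
    return o+d*(z-o[2])/d[2]
E
python3 - <<'E'
from h import *
for n in ('scene','top','wrist'):
    save(n+'0.png',camera(n),1.5); print(n,{k:np.round(v,3).tolist() for k,v in camera_params(n).items()})
names="adapter_ring_centre loupe_centre objective_centre mount_centre case_cover_centre ring_seat loupe_seat mount_seat case_seat tweezers_centre".split()
for n in names:
    for c in ('top','scene'):
        print(n,c,[(np.round(d['position']).tolist(),round(d['confidence'],2),np.round(proj(c,d['position'])).tolist()) for d in spot_point(c,n)][:5])
print(state())
E
```

```text
scene {'fovy': 47.69, 'cx': 256.297, 'cy': 189.524, 'rvec': [0.978, -2.201, 1.288], 'tvec': [598.166, 113.651, 774.891]}
top {'fovy': 43.011, 'cx': 258.308, 'cy': 191.21, 'rvec': [2.185, -2.133, 0.12], 'tvec': [337.345, 459.449, 852.393]}
wrist {'fovy': 63.02, 'cx': 255.612, 'cy': 187.321, 'rvec': [-2.346, -1.633, -0.271], 'tvec': [-649.481, -42.624, 380.465]}
adapter_ring_centre top [([600.0, 237.0, 6.0], 0.56, [319.0, 115.0])]
adapter_ring_centre scene [([600.0, 235.0, 11.0], 0.47, [265.0, 174.0])]
loupe_centre top [([522.0, 194.0, 17.0], 0.78, [343.0, 156.0])]
loupe_centre scene [([523.0, 194.0, 17.0], 0.53, [301.0, 177.0])]
objective_centre top [([510.0, 489.0, 18.0], 0.75, [182.0, 158.0])]
objective_centre scene [([503.0, 486.0, 21.0], 0.78, [203.0, 228.0]), ([404.0, 313.0, 22.0], 0.43, [305.0, 215.0])]
mount_centre top [([585.0, 412.0, 9.0], 0.63, [226.0, 121.0])]
mount_centre scene [([404.0, 387.0, 25.0], 0.57, [278.0, 228.0])]
case_cover_centre top [([592.0, 320.0, 27.0], 0.94, [276.0, 115.0]), ([428.0, 527.0, 24.0], 0.71, [159.0, 202.0])]
case_cover_centre scene [([590.0, 31
[... 884 characters left out ...]
e+00, -4.00329227e-05,
        1.06509456e+00, -4.65994928e-02]), 'dq': array([ 0.00017946,  0.00086619,  0.00196146,  0.00098223,  0.00163941,
       -0.00293398]), 'tau': array([-1.39541269e-03, -9.50511146e+01, -4.30634058e+01, -4.63961478e-04,
        1.41159893e-03,  2.05712951e-06]), 'eef_pos': array([225.78723133, 609.50523784, 242.30983866]), 'tool_rot': array([[ 3.47370164e-01,  3.50124222e-05, -9.37728088e-01],
       [ 9.37728089e-01, -7.14760280e-06,  3.47370164e-01],
       [ 5.45976295e-06, -9.99999999e-01, -3.53149958e-05]]), 'ft_force': array([ 0.37156515, -0.85213366,  0.23729745]), 'ft_torque': array([ 0.01882438, -0.03813352, -0.00016052]), 'finger_gap': 85.61737346258218}
```

View images.

View pics/top0.png

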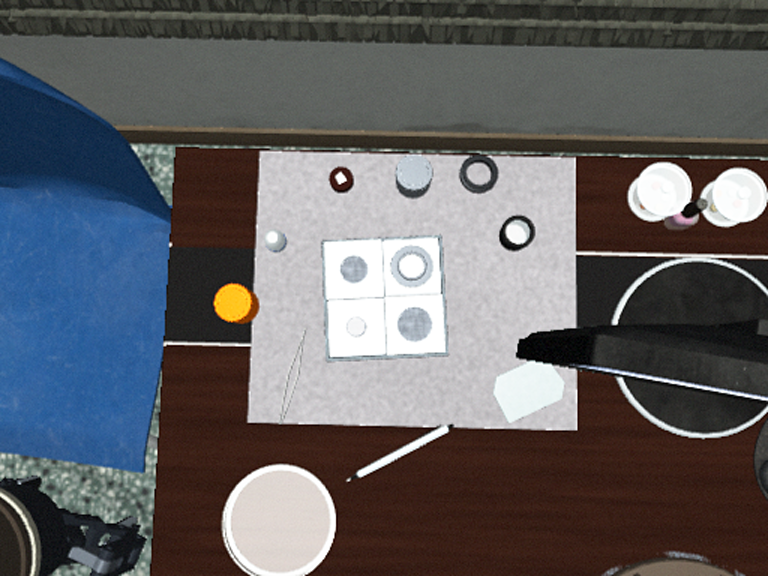

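View pics/scene0.png

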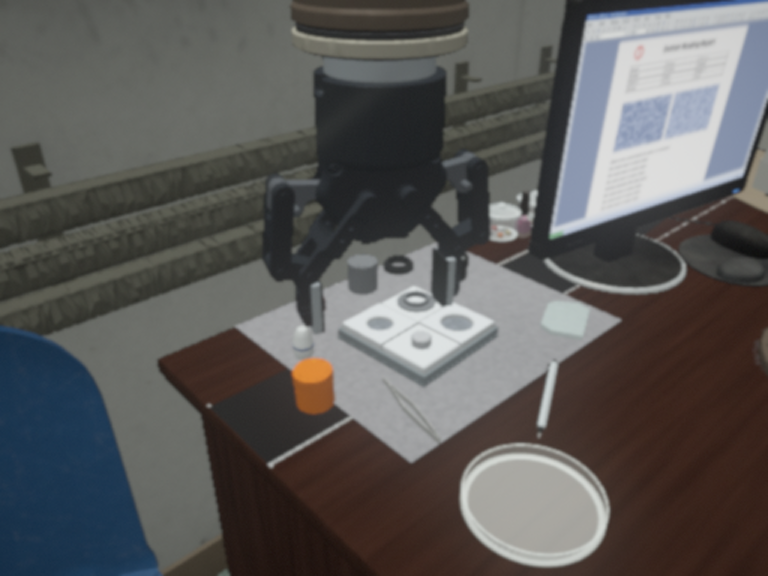

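```bash
python3 - <<'E'
from h import *
K,R,t=cam('wrist'); C=-R.T@t; s=state(); T=s['tool_rot']
print('cam C',C,'in tool',T.T@(C-s['eef_pos']),'\naxes in tool\n',np.round(T.T@R.T,3), K[0,0])
c=cam('top'); print('top C',-c[1].T@c[2])
for uv in [(520,345),(768,345),(690,345),(575,427),(260,152)]:
    print(uv,unproj('top',np.array(uv)/1.5,0,c).round(),unproj('top',np.array(uv)/1.5,400,c).round())
c=cam('scene'); print('scene C',-c[1].T@c[2])
E
```

```text
cam C [148.1191166  638.08399689 374.0090103 ] in tool [  -0.1797616  -131.70209517   82.75433002] 
axes in tool
 [[ 1.    -0.     0.   ]
 [-0.001 -0.324  0.946]
 [-0.    -0.946 -0.324]] 313.1951843501878
top C [349.29289854 342.6052127  901.15750081]
(520, 345) [386. 184.   0.] [370. 254. 400.]
(768, 345) [ 394. -120.    0.] [374.  85. 400.]
(690, 345) [391. -25.   0.] [373. 138. 400.]
(575, 427) [289. 117.   0.] [316. 217. 400.]
(260, 152) [623. 514.   0.] [501. 438. 400.]
scene C [-57.16629179 859.92658412 477.94670213]
```

View pics/wrist0.png

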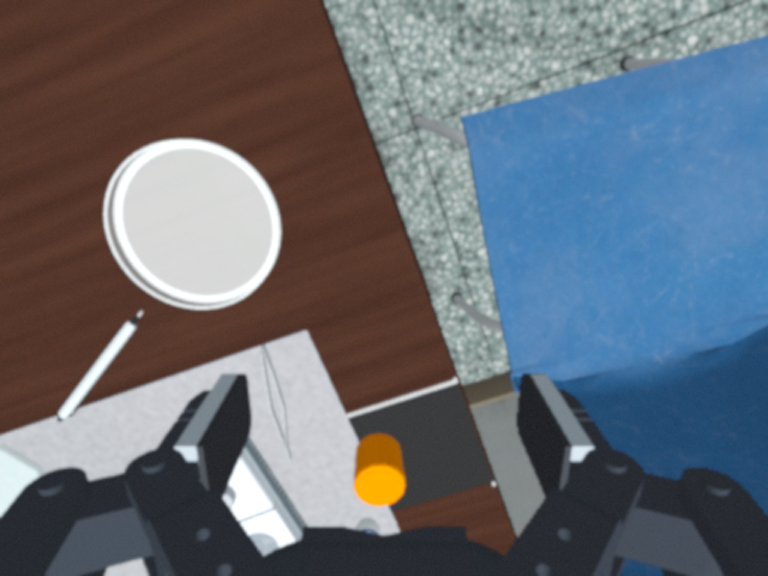

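```bash
python3 - <<'E'
from h import *
def tri(a,b):
    o=[];d=[]
    for n,uv in(('top',a),('scene',b)):
        K,R,t=cam(n);o.append(-R.T@t);v=R.T@np.linalg.inv(K)@np.array([uv[0]/1.5,uv[1]/1.5,1]);d.append(v/np.linalg.norm(v))
    A=np.stack([d[0],-d[1]],1);s=np.linalg.lstsq(A,o[1]-o[0],rcond=None)[0]
    return (o[0]+s[0]*d[0]).round(),(o[1]+s[1]*d[1]).round()
print(tri((520,345),(540,250)),tri((518,352),(540,250)))
# vertical edge at this xy: project heights
P=tri((520,345),(540,250))[0]
for z in (100,200,300,400,500,600): print(z,proj('scene',[P[0],P[1],z])*1.5,proj('top',[P[0],P[1],z])*1.5)
for j in ([500,350,300],):
  for sgn in(1,-1):
    T=np.array([[0,0,sgn],[-sgn,0,0],[0,-1,0]],float)
    print(inverse_kinematics(j,T))
E
```

```text
(array([382., 201.,  98.]), array([373., 195.,  99.])) (array([375., 204., 102.]), array([369., 200., 102.]))
100 [531.60798206 248.41965783] [520.35573224 345.23009462]
200 [540.74821519 175.75707261] [538.85812494 341.39503046]
300 [551.07413473  93.6685746 ] [563.48638251 336.29023405]
400 [5.62832457e+02 1.92832310e-01] [597.88631441 329.16002403]
500 [ 576.34344719 -107.21618888] [649.31277725 318.50065756]
600 [ 592.03053692 -231.9246595 ] [734.56415389 300.83026735]
[ 5.61060094e-01  3.72833431e-01  1.62222032e+00 -4.44089210e-16
  1.14653890e+00  2.13185642e+00]
[ 5.61060094e-01  3.72833431e-01  1.62222032e+00 -4.44089210e-16
  1.14653890e+00 -1.00973623e+00]
```

```bash
python3 - <<'E'
from h import *
im=camera('top'); save('topc.png',im[90:300,150:400],3)
E
```

```text
(no output)
```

View pics/topc.png

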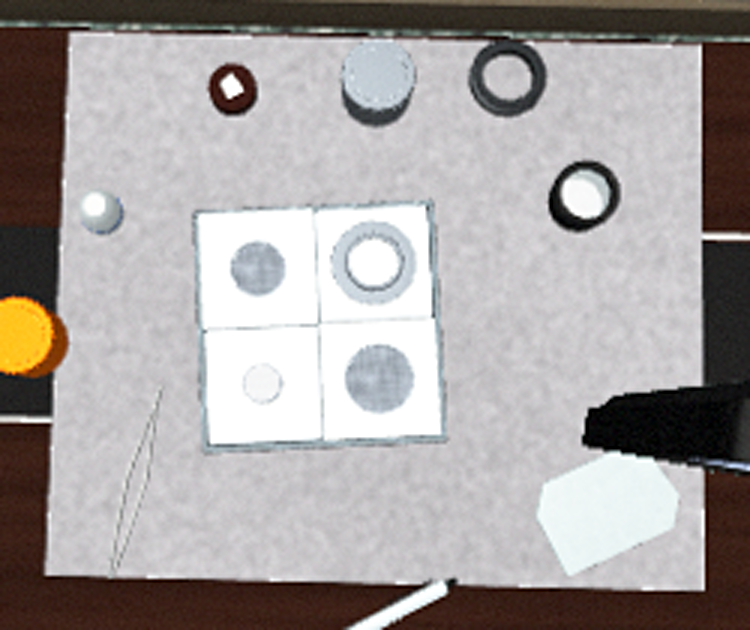

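```bash
python3 - <<'E'
from h import *
T=np.array([[0,0,-1],[1,0,0],[0,-1,0]],float)
A=[];b=[]
for x in (450,550,650,750,850):
  for z in (30,150,300):
    q=inverse_kinematics([x*np.cos(.6),x*np.sin(.6),z],T)
    if q is None: continue
    A.append([1,0,np.sin(q[1]),np.sin(q[1]+q[2])]);b.append(x); A.append([0,1,np.cos(q[1]),np.cos(q[1]+q[2])]);b.append(z)
s,res,_,_=np.linalg.lstsq(np.array(A),np.array(b),rcond=None);print(s,res)
for P in ([522,194,40],[522,194,150],[600,237,30],[600,237,150]):
    q=inverse_kinematics(P,T);r=np.hypot(P[0],P[1])
    print(P,q.round(2),'elbow r,z-(z0-offset)',s[0]+s[2]*np.sin(q[1]),s[1]+s[2]*np.cos(q[1]),'forearm end', P[2],'+Lt')
E
```

```text
[-19.14518248 -70.26066928 599.47790584 444.84595132] [1288.49180741]
[522, 194, 40] [ 0.3   0.63  1.96 -0.    0.54 -1.27] elbow r,z-(z0-offset) 336.2669055206215 412.49807719168894 forearm end 40 +Lt
[522, 194, 150] [ 0.3   0.47  1.9  -0.    0.78 -1.27] elbow r,z-(z0-offset) 249.7749195708908 465.5151591270751 forearm end 150 +Lt
[600, 237, 30] [ 0.33  0.73  1.75 -0.    0.66 -1.24] elbow r,z-(z0-offset) 380.47738507923634 376.5900475024941 forearm end 30 +Lt
[600, 237, 150] [ 0.33  0.57  1.69 -0.    0.88 -1.24] elbow r,z-(z0-offset) 304.9137715195178 434.08004286287235 forearm end 150 +Lt
```

```bash
cat >> h.py <<'E'
def rot(a):  # tool z horizontal dir angle a (deg)
    a=np.radians(a); z=np.array([np.cos(a),np.sin(a),0]); y=np.array([0,0,-1.]); return np.stack([np.cross(y,z),y,z],1)
E
python3 - <<'E'
from h import *
out={}
for i,(P,a) in enumerate([((500,330,310),180),((490,340,310),90),((460,330,310),0)]):
    goto(list(P),rot(a)); wait(0.15); s=state(); c=cam('wrist'); im=camera('wrist')
    out.update({f'im{i}':im,f'K{i}':c[0],f'R{i}':c[1],f't{i}':c[2],f'T{i}':s['tool_rot'],f'p{i}':s['eef_pos']})
    save(f'w{i}.png',im,1.5); print(s['clock'],s['eef_pos'],s['ft_force'])
s=camera('scene'); out['top']=camera('top')
np.savez('views.npz',**out)
E
```

```text
2.825 [499.47263401 330.80812812 309.78912944] [ 1.48717878  0.60404774 -0.97985206]
4.5 [490.02312623 339.98260614 310.00159557] [0.85740806 0.103566   0.76092812]
6.1667 [460.05803587 330.0287236  309.9685975 ] [ 0.22775247  0.1693177  -0.42003569]
```

View pics/w0.png

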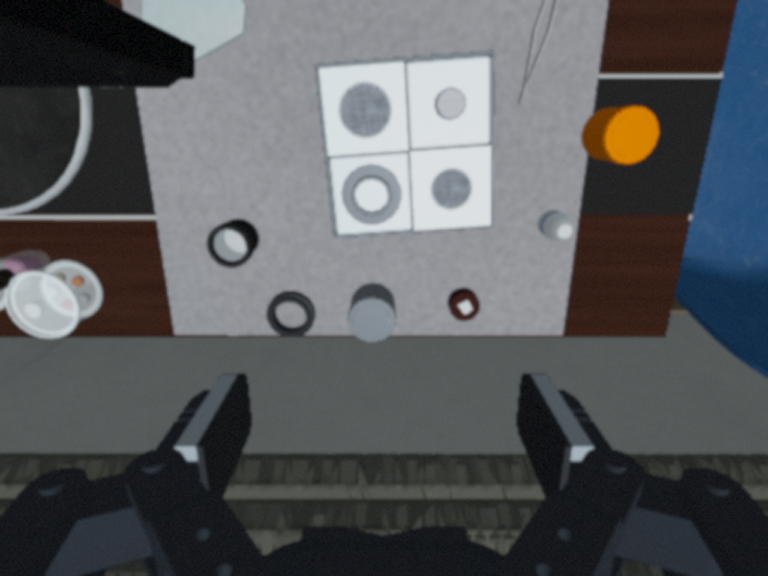

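View pics/w1.png

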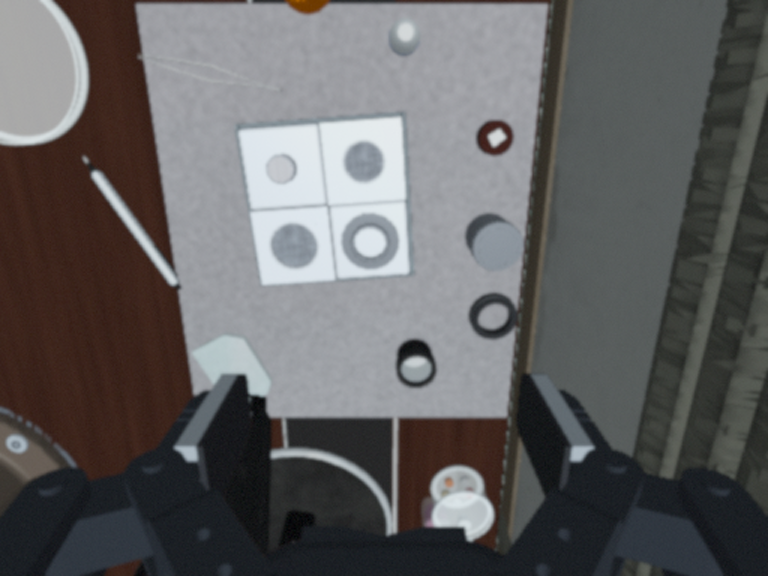

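View pics/w2.png

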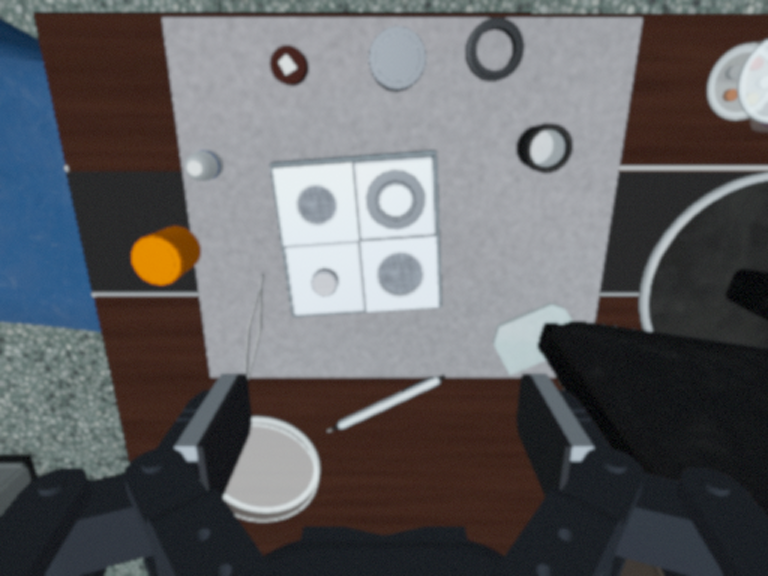

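```bash
cat > fit.py <<'E'
from h import *
from scipy.optimize import minimize
V=np.load('views.npz')
cams={i:(V[f'K{i}'],V[f'R{i}'],V[f't{i}']) for i in range(3)}
def pj(c,P):
    q=(c[0]@((c[1]@P.T)+c[2][:,None])).T; return q[:,:2]/q[:,2:]
th=np.linspace(0,2*np.pi,90,endpoint=False)
def circ(x,y,z,r): return np.stack([x+r*np.cos(th),y+r*np.sin(th),np.full_like(th,z)],1)
def outline(c,x,y,stack,mode):
    polys=[pj(c,circ(x,y,z,r)).astype(np.float32) for r,z in stack]
    if mode=='hull': h=cv2.convexHull(np.concatenate(polys)).reshape(-1,2)
    else:
        h=cv2.intersectConvexConvex(cv2.convexHull(polys[0]),cv2.convexHull(polys[1]))[1].reshape(-1,2)
    return resample(h)
def resample(h,n=160):
    h=np.vstack([h,h[:1]]);d=np.r_[0,np.cumsum(np.linalg.norm(np.diff(h,axis=0),axis=1))]
    s=np.linspace(0,d[-1],n,endpoint=False);p=np.stack([np.interp(s,d,h[:,0]),np.interp(s,d,h[:,1])],1)
    t=np.roll(p,-1,0)-np.roll(p,1,0);n_=np.stack([t[:,1],-t[:,0]],1);n_/=np.linalg.norm(n_,axis=1)[:,None]+1e-9
    if ((p-p.mean(0))*n_).sum()<0:n_=-n_
    return p,n_
def prep(im,ch=None):
    g=im.astype(np.float32).mean(2) if ch is None else im[...,ch].astype(np.float32)
    return cv2.GaussianBlur(g,(0,0),0.7)
def score(g,p,n,d=1.2):
    a=cv2.remap(g,(p+d*n).astype(np.float32)[:,0],(p+d*n).astype(np.float32)[:,1],1).ravel()
    b=cv2.remap(g,(p-d*n).astype(np.float32)[:,0],(p-d*n).astype(np.float32)[:,1],1).ravel()
    return a-b   # outside - inside
def fit(im,c,x0,y0,stack,mode,sign,rng=8):
    g=prep(im)
    def f(v):
        s=score(g,*outline(c,v[0],v[1],stack,mode))
        s=sign*s if sign else np.abs(s)
        return -np.clip(s,-20,60).mean()
    best=min(((f((x0+a,y0+b)),x0+a,y0+b) for a in np.arange(-rng,rng+1,2) for b in np.arange(-rng,rng+1,2)))
    r=minimize(f,best[1:],method='Nelder-Mead',options=dict(initial_simplex=[[best[1],best[2]],[best[1]+1,best[2]],[best[1],best[2]+1]],xatol=.02))
    return r.x,-r.fun
F={ # name: x0,y0,stack,mode,sign
'ring':(600,236,[(24,0),(24,8),(22,12)],'hull',1),
'loupe':(522,194,[(18,0),(18,17),(20,22),(20,34)],'hull',1),
'objective':(507,488,[(10,0),(12.5,5.5),(12.5,24),(11,33),(6,41)],'hull',0),
'mount':(585,412,[(15,0),(15,16)],'hull',1),
'cover':(591,320,[(22,0),(22,45)],'hull',1),
'ring_seat':(406,383,[(12.5,25.5),(12.5,37),(11,38.5)],'hull',1),
'loupe_seat':(404,313,[(21,25.5),(21,18.5)],'int',1),
'mount_seat':(473,390,[(17,25.5),(17,19.5)],'int',1),
'case_seat':(478,318,[(26.5,25.5),(26.5,28.5)],'hull',1)}
if __name__=='__main__':
    res={}
    for n,(x,y,st,m,s) in F.items():
        L=[fit(V[f'im{i}'],cams[i],x,y,st,m,s) for i in range(3)]
        L.append(fit(V['top'],cam('top'),x,y,st,m,s))
        res[n]=[l[0] for l in L]
        print(n,' '.join(f'({l[0][0]:.1f},{l[0][1]:.1f};{l[1]:.0f})' for l in L))
    A=np.array([res[n] for n in F]); np.save('fits.npy',A)
    m=A[:,[0,2]].mean(1)
    for i in range(4): print(i,(A[:,i]-m).mean(0),(A[:,i]-m).std(0))
    for i in range(3):
        im=V[f'im{i}'].copy(); im=cv2.resize(im,None,fx=3,fy=3,interpolation=cv2.INTER_CUBIC)
        for k,n in enumerate(F):
            p,_=outline(cams[i],*A[k,i],F[n][2],F[n][3]); cv2.polylines(im,[((p+.5)*3-.5).round().astype(int)],True,(255,0,0),1)
        save(f'ov{i}.png',im[0:720,300:1536] if 0 else cv2.resize(im[0:780,270:1230],(790,642)))
E
python3 fit.py
```

```text
ring (600.7,237.0;53) (600.0,236.9;53) (600.1,236.9;51) (608.6,234.8;12)
loupe (522.8,192.4;60) (522.0,192.0;60) (522.0,192.0;60) (523.1,190.5;49)
objective (507.3,487.9;22) (506.7,486.4;16) (506.9,487.9;23) (506.6,486.8;36)
mount (588.5,409.5;60) (588.0,409.0;60) (588.0,409.0;60) (592.9,413.5;0)
cover (591.2,319.4;20) (590.3,318.8;23) (589.1,319.0;5) (577.6,335.9;6)
ring_seat (403.4,384.2;33) (403.3,384.4;32) (403.3,384.4;34) (401.0,376.3;18)
loupe_seat (408.2,314.4;45) (407.9,313.9;43) (407.3,314.7;44) (405.2,319.2;0)
mount_seat (473.6,390.1;50) (473.2,389.3;49) (473.0,390.1;49) (476.1,385.0;0)
case_seat (478.0,319.6;43) (478.2,319.6;46) (478.3,319.7;45) (457.5,298.8;11)
0 [0.32049494 0.04931439] [0.30450426 0.12856981]
1 [-0.13937138 -0.40865633] [0.20636423 0.46882594]
2 [-0.32049494 -0.04931439] [0.30450426 0.12856981]
3 [-2.47178207 -1.45675588] [8.44071739 9.60254623]
```

```bash
sed -i 's/np.clip(s,-20,60)/np.clip(s,-20,140)/; s/    L.append(fit/    L.append(L[0]) #/' fit.py; sed -i "s/'cover':(591,320,\[(22,0),(22,45)\],'hull',1)/'cover':(591,320,[(22,0),(22.3,44)],'hull',1)/" fit.py; cat >> fit.py <<'E'
    A=A[:,:3]; M=A.mean(1); P=dict(zip(F,M))
    src=np.array([[-35,35],[-35,-35],[35,35],[35,-35]],float); dst=M[5:9]
    mu=dst.mean(0); H=src.T@(dst-mu); a=np.arctan2(H[0,1]-H[1,0],H[0,0]+H[1,1]); R=np.array([[np.cos(a),-np.sin(a)],[np.sin(a),np.cos(a)]])
    g=src@R.T+mu; print('yaw',a,'grid',g.round(1),'resid',(dst-g).round(2))
    for k,n in enumerate(list(F)[5:]): P[n]=g[k]*.7+dst[k]*.3
    import json; json.dump({k:list(map(float,v)) for k,v in P.items()},open('P.json','w')); print({k:v.round(1).tolist() for k,v in P.items()})
E
python3 fit.py
```

```text
ring (601.1,237.0;54) (600.6,236.6;57) (600.3,237.2;53) (601.1,237.0;54)
loupe (522.8,192.1;71) (522.5,191.6;75) (522.3,192.2;77) (522.8,192.1;71)
objective (505.0,491.9;23) (506.7,486.4;16) (511.7,492.2;24) (505.0,491.9;23)
mount (588.7,409.5;68) (588.2,409.1;71) (587.9,409.5;73) (588.7,409.5;68)
cover (591.1,319.4;20) (590.5,318.7;24) (589.3,319.5;6) (591.1,319.4;20)
ring_seat (403.4,384.2;33) (403.3,384.4;32) (403.3,384.4;34) (403.4,384.2;33)
loupe_seat (408.2,314.4;45) (407.9,313.9;43) (407.3,314.7;44) (408.2,314.4;45)
mount_seat (473.6,390.1;50) (473.2,389.3;49) (473.0,390.1;49) (473.6,390.1;50)
case_seat (478.0,319.6;43) (478.2,319.6;46) (478.3,319.7;45) (478.0,319.6;43)
0 [-0.08044361 -0.06068121] [1.18202947 0.05503461]
1 [-0.19151244 -1.016508  ] [0.52716087 1.66074123]
2 [0.08044361 0.06068121] [1.18202947 0.05503461]
3 [-0.08044361 -0.06068121] [1.18202947 0.05503461]
yaw 0.07199943849068946 grid [[403.2 384.4]
 [408.3 314.6]
 [473.  389.5]
 [478.1 319.6]] resid [[ 0.13 -0.11]
 [-0.45 -0.27]
 [ 0.2   0.37]
 [ 0.11  0.01]]
{'ring': [600.7, 236.9], 'loupe': [522.5, 192.0], 'objective': [507.8, 490.1], 'mount': [588.3, 409.3], 'cover': [590.3, 319.2], 'ring_seat': [403.3, 384.4], 'loupe_seat': [408.1, 314.5], 'mount_seat': [473.1, 389.6], 'case_seat': [478.1, 319.6]}
```

View pics/ov0.png

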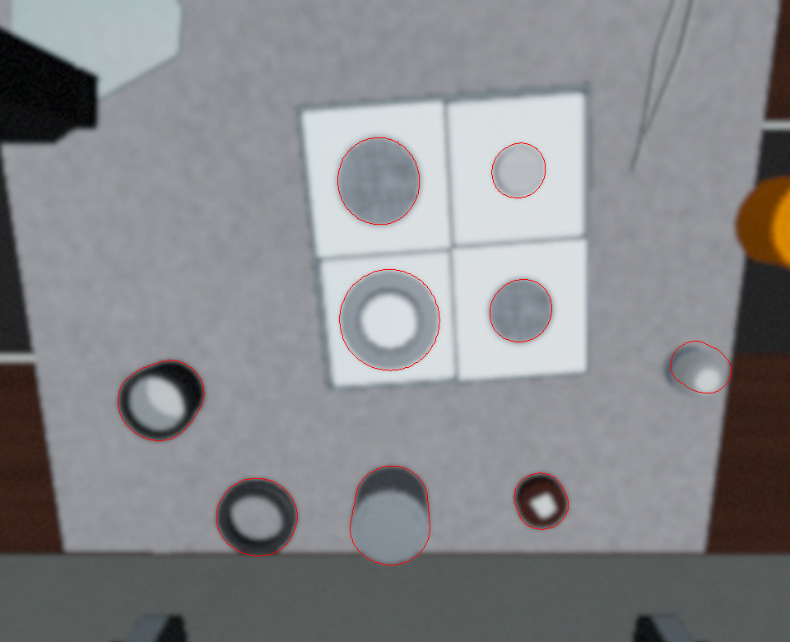

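View pics/ov2.png

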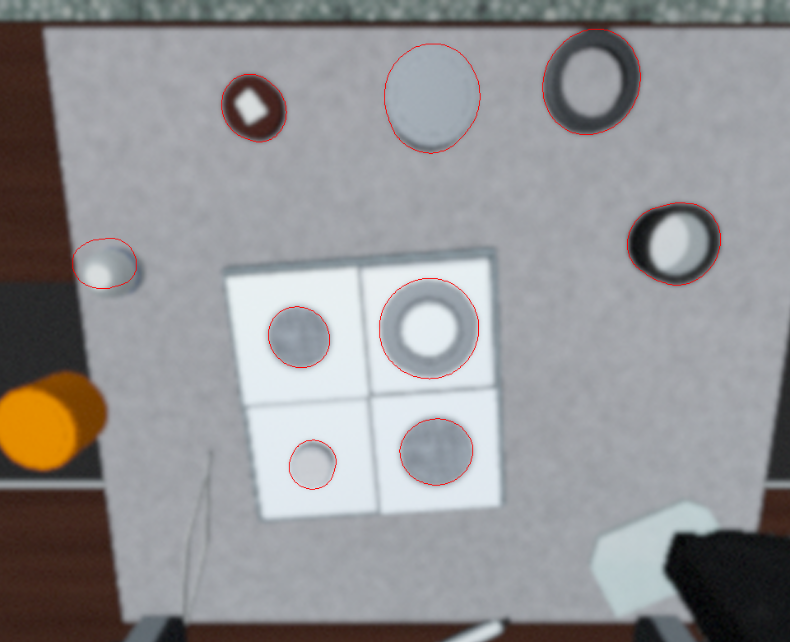

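```bash
cat >> h.py <<'E'
import json
P=json.load(open('P.json'))
def st(tag):
    s=state(); print(tag,'t%.1f'%s['clock'],s['eef_pos'].round(1),'F',s['ft_force'].round(1),'gap %.1f'%s['finger_gap'])
    return s
def pick(xy,z,yaw,op,f,zhi=110):
    goto([xy[0],xy[1],zhi],rot(yaw)); grip(op,f); 
    servo_line([xy[0],xy[1],z+15],speed=150); servo_line([xy[0],xy[1],z],speed=60); st('down')
    grip(0,f); st('gripped')
    servo_line([xy[0],xy[1],zhi],speed=150); return st('lifted')
def place(xy,z,yaw,op,zhi=110,release=True):
    goto([xy[0],xy[1],zhi],rot(yaw)); wait(.1)
    f0=state()['ft_force']
    servo_line([xy[0],xy[1],z+14],speed=150); 
    for h in (9,5,3,1.5,0.5):
        servo_line([xy[0],xy[1],z+h],speed=40); F=state()['ft_force']-f0
        if np.linalg.norm(F)>6: print('contact at',h,F.round(1)); break
    st('placed'); 
    if release:
        grip(op); servo_line([xy[0],xy[1],zhi],speed=150); st('released')
    return F
E
python3 - <<'E'
from h import *
pick(P['ring'],11,180,66,40)
save('ringheld.png',camera('wrist'),1.5)
E
```

```text
down t10.7 [600.5 236.8  10.8] F [ 0.1 -0.1  0.5] gap 66.1
gripped t11.0 [600.9 237.   11.5] F [-1.7 -0.9  6.1] gap 46.0
lifted t11.8 [600.2 236.7 109.3] F [-1.2  0.2 -1. ] gap 45.6
```

View pics/ringheld.png

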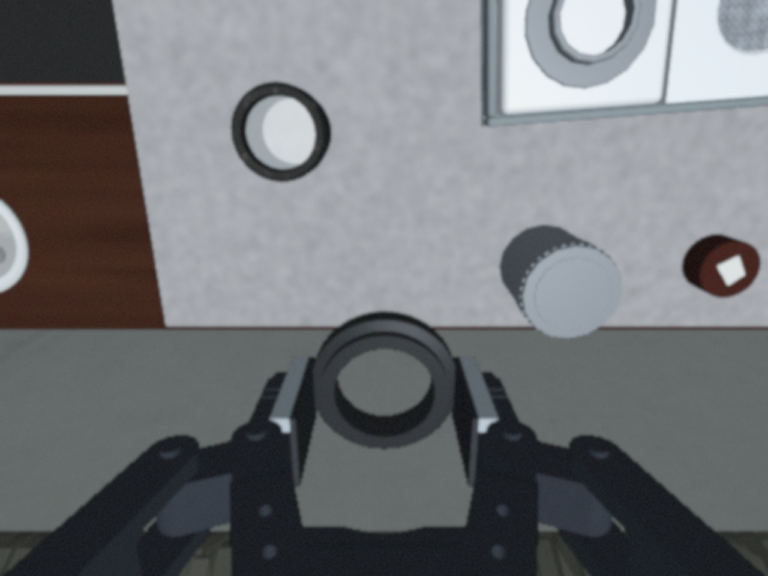

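```bash
python3 - <<'E'
from h import *
place(P['ring_seat'],36.5,180,62)
save('ringplaced.png',camera('wrist'),1.5)
E
```

```text
placed t14.8 [403.2 384.4  37. ] F [ 0.8  0.7 -1. ] gap 45.9
released t15.7 [403.1 384.2 109.7] F [ 0.  -0.2 -0.1] gap 62.0
```

View pics/ringplaced.png

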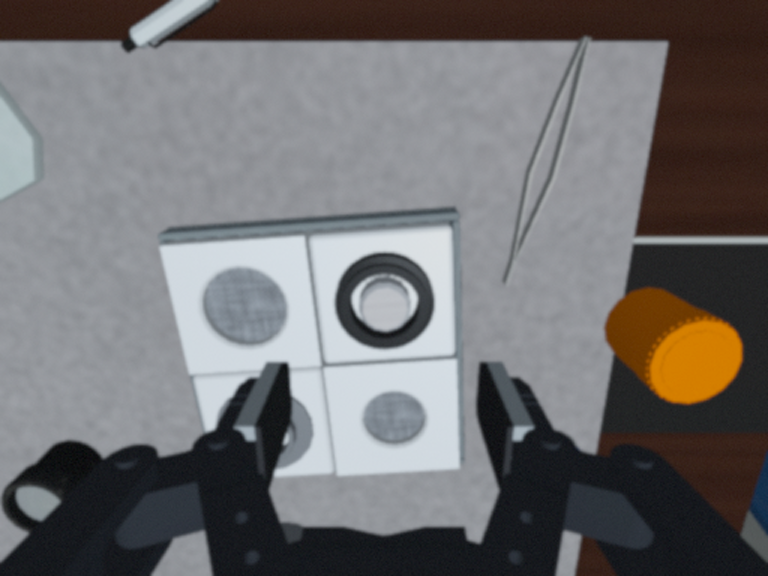

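```bash
python3 - <<'E'
from h import *
s=pick(P['mount'],17,180,55,40,zhi=90)
save('mheld.png',camera('wrist'),1.5)
if s['finger_gap']>20:
    F=place(P['mount_seat'],36.5,180,42,zhi=90)
    save('mplaced.png',camera('wrist'),1.5)
E
```

```text
down t17.7 [588.1 409.2  16.8] F [-0.1 -0.2  0.1] gap 54.8
gripped t18.1 [588.5 409.5  17.5] F [-1.3 -0.6  6.1] gap 28.0
lifted t18.7 [587.9 409.1  89.5] F [-0.9 -0.5  0.9] gap 27.6
placed t21.1 [473.1 389.6  37. ] F [-0.1  0.6 -0. ] gap 27.9
released t21.9 [473.2 389.6  90.1] F [ 0.4 -0.8  0.5] gap 41.9
```

View pics/mheld.png

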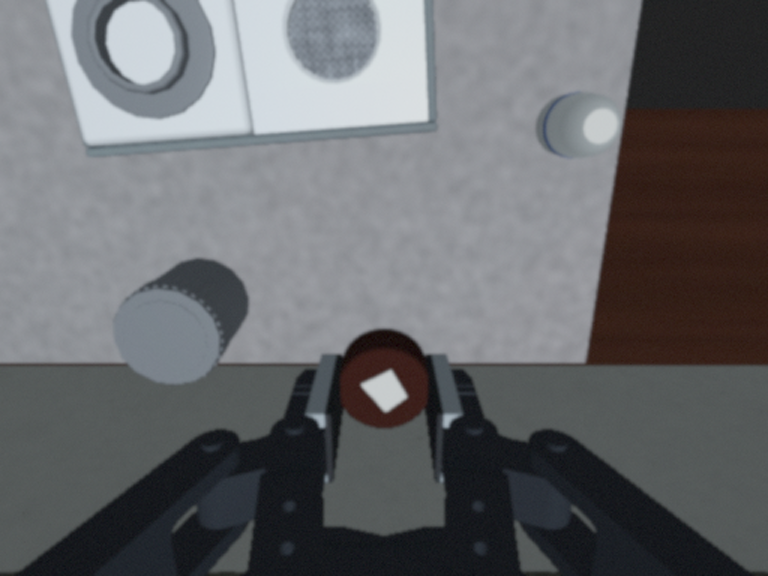

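View pics/mplaced.png

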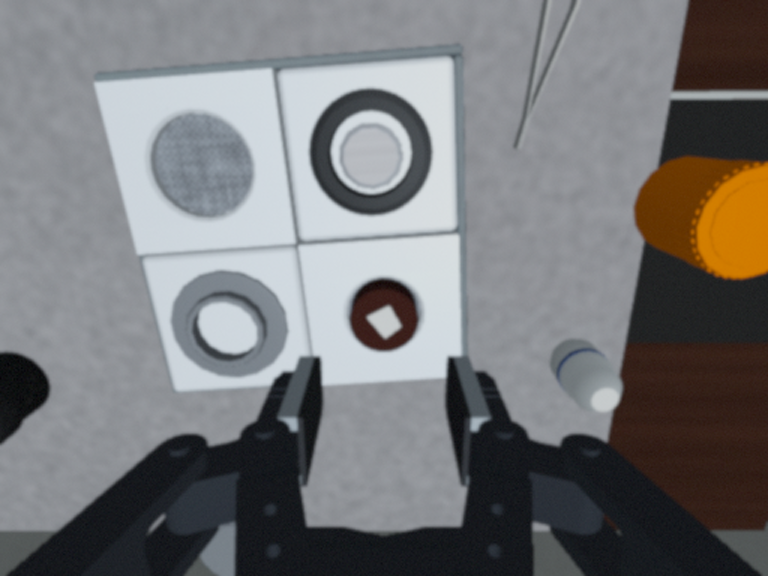

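```bash
python3 - <<'E'
from h import *
import fit as ft
def obj(tag):
    c=cam('wrist'); im=camera('wrist')
    x,sc=ft.fit(im,c,507,487.5,ft.F['objective'][2],'hull',0,rng=4); print(tag,x,sc)
    o=cv2.resize(im,None,fx=4,fy=4,interpolation=cv2.INTER_CUBIC); p,_=ft.outline(c,*x,ft.F['objective'][2],'hull')
    cv2.polylines(o,[((p+.5)*4).astype(int)],True,(255,0,0),1); m=(p.mean(0)*4).astype(int)
    o=o[max(0,m[1]-200):m[1]+200,max(0,m[0]-250):m[0]+250]; save(tag,o)
obj('obj0.png')
pick(P['loupe'],20.5,135,62,40,zhi=110)
save('lheld.png',camera('wrist'),1.5)
E
```

```text
obj0.png [508.21181953 488.16398984] 32.736778259277344
down t24.2 [522.3 191.9  20.3] F [-0.5 -0.   0.7] gap 61.9
gripped t24.6 [522.7 192.   20.9] F [-1.3 -0.1  5.3] gap 38.2
lifted t25.3 [522.2 191.8 109.5] F [-1.1 -0.3 -0.5] gap 38.1
```

View pics/lheld.png

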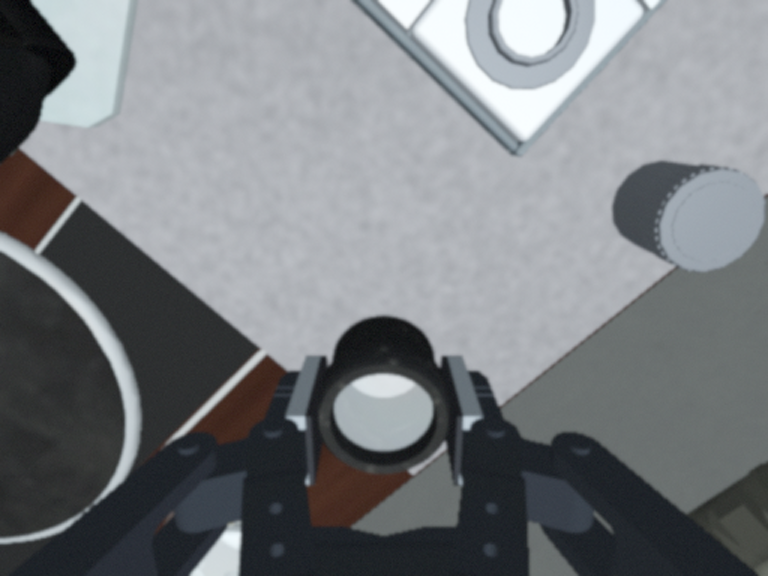

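View pics/obj0.png

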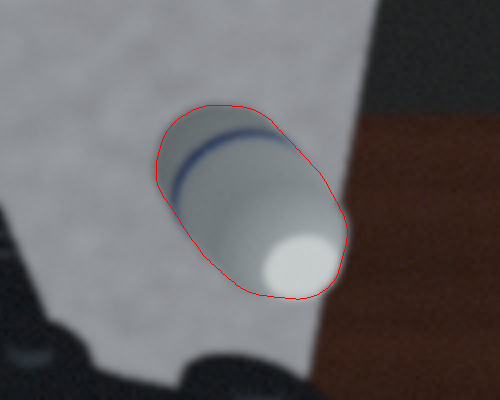

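```bash
python3 - <<'E'
from h import *
place(P['loupe_seat'],39,135,52)
save('lplaced.png',camera('wrist'),1.5)
s=pick([507.4,487.9],22,180,60,50,zhi=120)
save('oheld.png',camera('wrist'),1.5)
E
```

```text
placed t28.0 [408.1 314.5  39.4] F [-0.6 -0.6 -0.4] gap 38.2
released t28.9 [408.  314.4 109.7] F [-0.7  0.4  0.1] gap 51.7
down t31.1 [507.2 487.8  21.7] F [-0.9  0.7  0. ] gap 59.9
gripped t31.5 [507.6 488.1  22.5] F [-1.  -0.2  6.4] gap 23.0
lifted t32.3 [507.  487.5 119.2] F [-1.1 -0.6 -1.9] gap 22.7
```

View pics/lplaced.png

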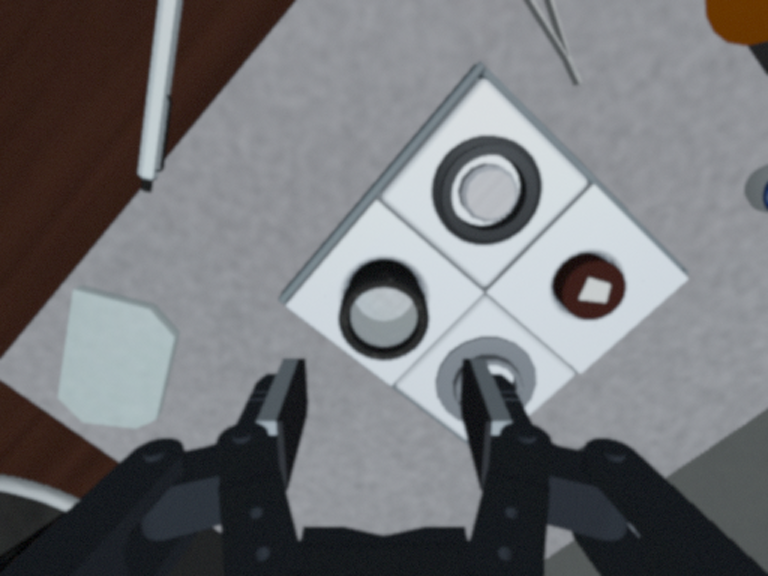

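View pics/oheld.png

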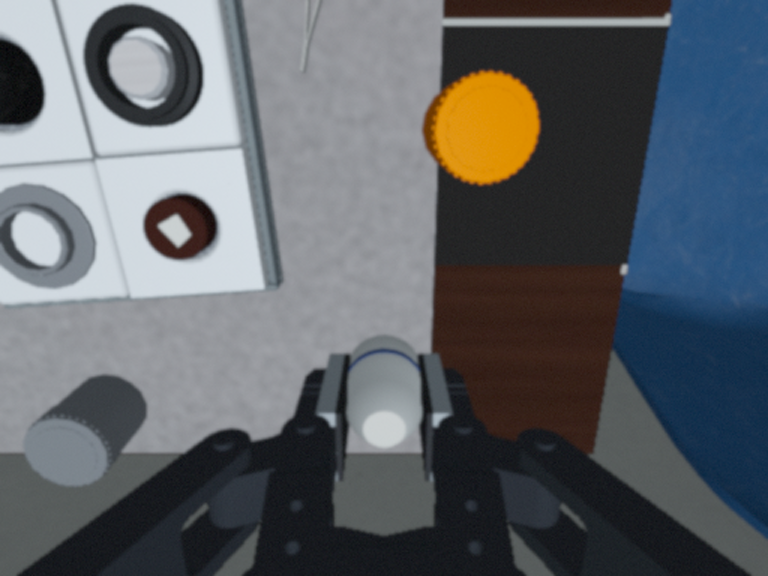

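```bash
python3 - <<'E'
from h import *
F=place(P['case_seat'],47.5,180,40,zhi=120,release=False)
print(F)
if np.linalg.norm(F)<6:
    grip(40); xy=P['case_seat']; servo_line([xy[0],xy[1],120],speed=120); st('rel')
save('oplaced.png',camera('wrist'),1.5)
E
```

```text
placed t35.0 [478.1 319.6  47.9] F [ 0.2  0.2 -1.4] gap 22.4
[-0.44390458  0.22512193 -0.20217033]
rel t36.1 [477.8 319.5 119.6] F [ 0.8 -0.6  0.6] gap 39.7
```

View pics/oplaced.png

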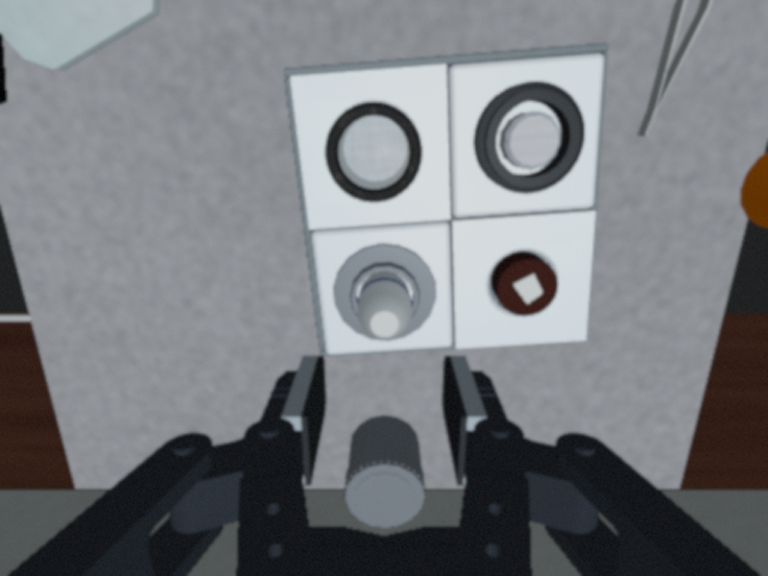

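```bash
python3 - <<'E'
from h import *
s=pick([590.3,319.3],23,180,68,35,zhi=135)
save('cheld.png',camera('wrist'),1.5)
E
```

```text
down t38.2 [590.  319.2  22.7] F [-0.4  1.   0.3] gap 67.8
gripped t38.6 [590.6 319.4  23.4] F [-1.5 -0.4  4.4] gap 43.2
lifted t39.5 [589.8 319.  134.1] F [ 0.1 -0.3 -1.4] gap 43.1
```

View pics/cheld.png

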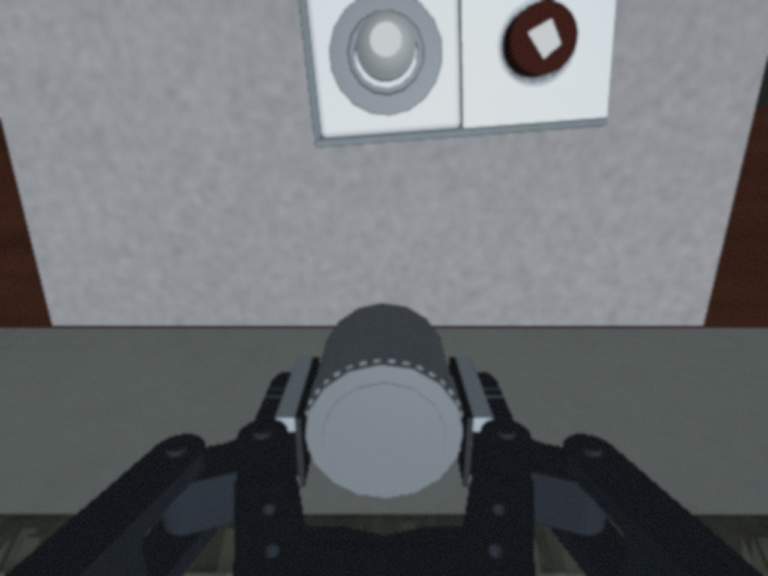

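```bash
python3 - <<'E'
from h import *
xy=P['case_seat']
F=place(xy,51.5,180,58,zhi=135,release=False); print(F)
if np.linalg.norm(F)<6:
    grip(58); servo_line([xy[0],xy[1],140],speed=120); st('rel')
    save('cplaced.png',camera('wrist'),1.5)
    goto([430,350,300],rot(180)); st('v'); 
    c=cam('wrist'); np.savez('fin.npz',im=camera('wrist'),K=c[0],R=c[1],t=c[2]); save('fin.png',camera('wrist'),1.5); save('fins.png',camera('scene'),1.5)
E
```

```text
placed t42.0 [478.1 319.6  52. ] F [ 0.4  1.  -0.5] gap 43.2
[-0.14955233  1.65490724 -0.12068718]
rel t43.2 [477.8 319.4 139.5] F [-0.3 -0.3 -0.1] gap 58.1
v t44.0 [429.7 350.  299.6] F [-0.5 -0.9  0. ] gap 58.3
```

View pics/cplaced.png

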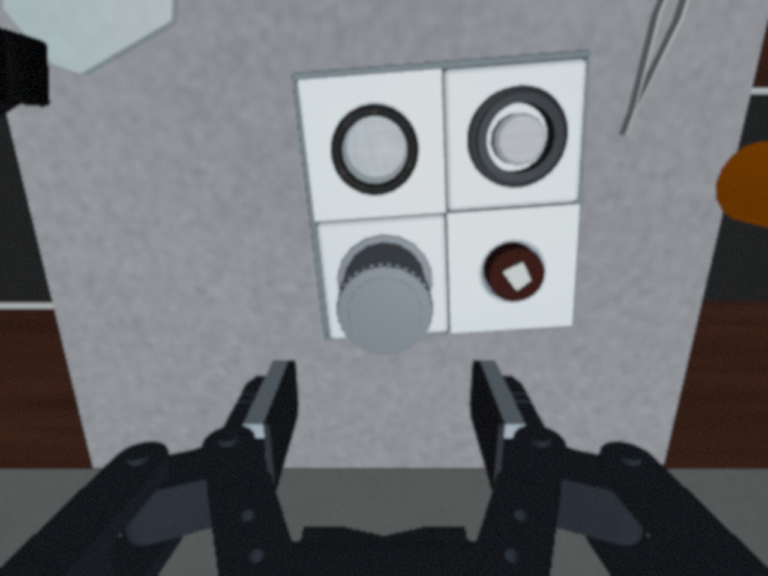

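View pics/fin.png

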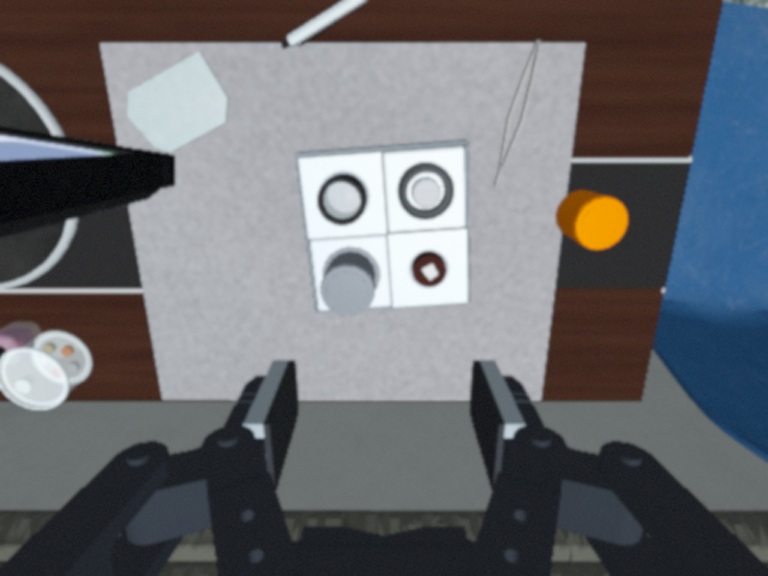

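View pics/fins.png

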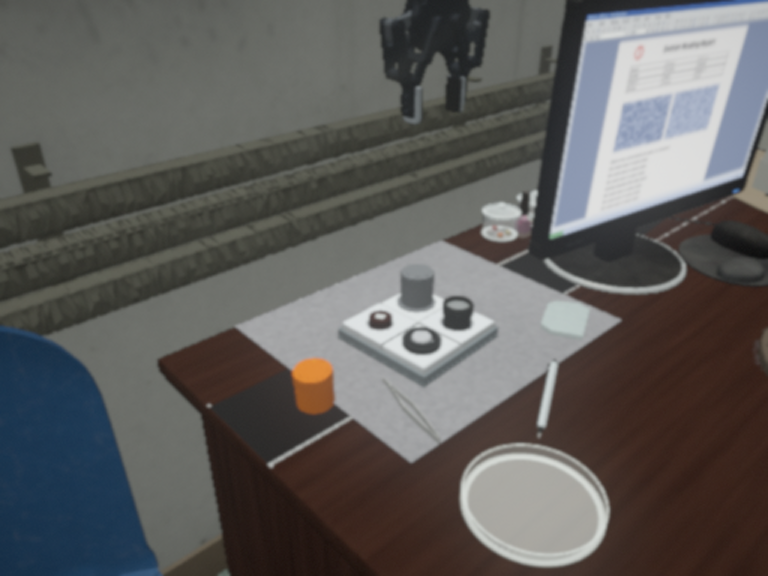

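```bash
python3 - <<'E'
from h import *
import fit as ft
D=np.load('fin.npz'); c=(D['K'],D['R'],D['t']); im=D['im']
for n,seat,b in (('loupe','loupe_seat',18.5),('ring','ring_seat',25.5),('mount','mount_seat',19.5),('cover','case_seat',28.5)):
    lo=25.5 if n!='cover' else 28.5
    for dz in (0,4):
        stk=[(r,max(z+b+dz,lo)) for r,z in ft.F[n][2]]
        x,s=ft.fit(im,c,*P[seat],stk,'hull',1,rng=4); print(n,dz,(x-P[seat]).round(1),round(s,1))
im=camera('scene'); save('finsc.png',im[160:270,210:350],5.5)
for k in ('adapter_ring_centre','loupe_centre','mount_centre','case_cover_centre'):
    print(k,[(np.round(d['position'],0).tolist(),round(d['confidence'],2)) for d in spot_point('scene',k)][:2])
E
```

```text
loupe 0 [-1.1  0.9] 113.7
loupe 4 [-1.7  1.3] 109.6
ring 0 [-0.3 -0.1] 94.9
ring 4 [-0.8 -0.4] 88.6
mount 0 [-1.5 -0.5] 118.8
mount 4 [-2.1 -0.8] 111.1
cover 0 [-1.4 -0. ] 41.9
cover 4 [-4.5  0.7] 41.9
adapter_ring_centre [([405.0, 382.0, 35.0], 0.58)]
loupe_centre [([406.0, 316.0, 32.0], 0.67)]
mount_centre [([471.0, 393.0, 28.0], 0.71)]
case_cover_centre [([476.0, 316.0, 54.0], 0.9), ([430.0, 529.0, 22.0], 0.73)]
```

View pics/finsc.png

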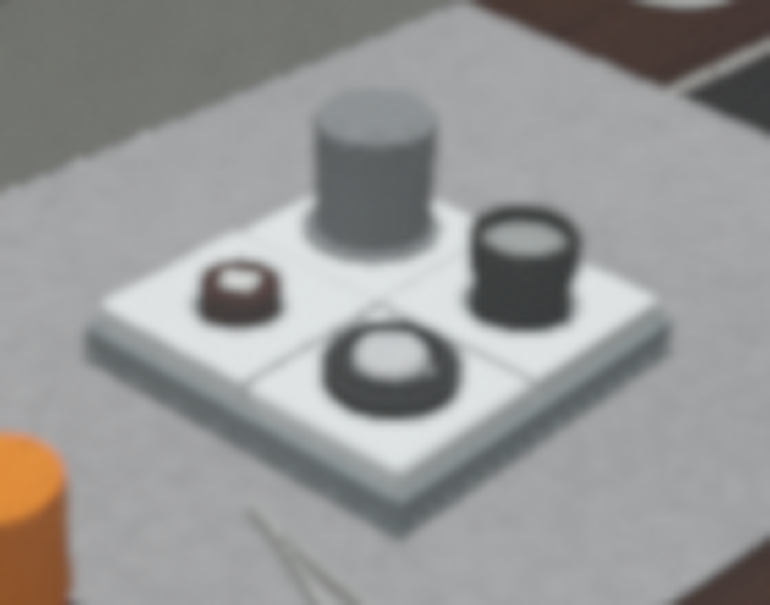

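```bash
python3 - <<'E'
from h import *
wait(.2); st('end'); print(close_job())
E
```

```text
end t44.6 [430.  350.  299.9] F [ 0.4 -0.   0.7] gap 57.8
the job is handed in; nothing more can be done
None
```

All five parts are packed in the tray and I handed the job in at about 44.6 s of the 93 s allowed. The ring is on its post and the loupe and mount are in their recesses. The objective stands in the collar with the grey cover over it. No verdict is reported, so the following is from my own checks.

- **Sideways position:** The last wrist-camera outline fit put the ring, loupe, mount and cover all within about 1.6 mm of their seats, against the 8 mm limit.
- **Height:** For the ring, loupe and mount, the outlines fit better at the seated height than 4 mm higher. For the cover the two heights scored equally, so this test doesn't settle its height. In the enlarged scene picture the cover stands upright on the flange.
- **Objective:** It can't be seen under the cover. The picture taken before covering showed it upright in the collar, and no contact force showed while I placed it or the cover.
- **Bystanders:** The tweezers and the orange look-alike were never touched and look unmoved in the last pictures. I did not measure the tweezers' position again.
- **Disagreements:** The network positions in the last scene picture agree with the fits to about 4 mm. An early automatic fit of the objective locked onto the mat edge. I threw it out and refitted from a closer view before picking the objective up.

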